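Lock two carved tiles up in the cam clamp bed

ROBOT

A 6-joint arm with a two-finger parallel gripper is mounted at the origin on the work surface; the furniture and walls round the work are solid. World frame = base frame: x ahead of the robot, y to its left, z up, the work surface at z = 0. Lengths are in mm, angles in rad, forces in N, time in s.
With the tool pointing down it reaches from about 275 to 1000 mm from the base axis. Payload 8.4 kg.
Tool frame: the origin (TCP) lies on the centre line of the jaws, within the pads' length; the fingertips stand 22 mm ahead of it and the grasp point (between the pads) lies 3 mm ahead of it; z points along the fingers, x is the direction in which the jaws open and shut, and the axes are right-handed (so a half turn about z gives the same grasp; the last joint's range is limited). The gripper opens to 85 mm and grips with 20 to 120 N. Pads are 22 mm wide; open, the fingers measure 114 mm over their backs; the gripper's body (76 mm by 85 mm) begins 54 mm behind the grasp point. The pads swing forward as they close: fully open they stand 13 mm farther back than shut.
Start: joints at [-1.153, 0.353, 1.633, -0, 1.155, -0.002], TCP at [254.735, -570.735, 253.281] pointing down, gripper open.
Joint ranges: [-2.63, 2.63], [-0.92, 2.1], [0.06, 2.66], [-1.3, 4.44], [0, 2.69], [-3.02, 3.02]. Speed limits (rad/s): [2.22, 2.22, 2.79, 3.14, 3.14, 3.14].

INTERFACE

Orientations are given as [roll, pitch, yaw] about the fixed x, y, z axes, in that order (R = Rz(yaw) Ry(pitch) Rx(roll)).
In Python, from rig import status, viewer, job gives the robot as it stands.
- The arm moves only by the tool send_rows, never from a script. Its argument "plan" is a list of rows, each a list of 3 entries, a list of its own where there are three numbers: the shift along the tool's x, y, z in m, then the turn, a rotation vector about the tool's x, y, z in rad, then the opening, from -1 (shut) to 1 (fully open). In form: [[[x, y, z], [rx, ry, rz], jaw], ...]. A call has exactly 5 rows; each row is the pose to reach, as a shift and turn from the pose measured when the call began, along the tool's axes at that moment; what a row does not reach only later rows make up. A row lasts 1/12 s, in which the tool goes at most 41.7 mm and 7.16 degrees, less where a joint would pass 70% of its speed; a pose out of reach is approached as far as the arm can. A call with a gripper value outside its range is refused whole. The fingers move at their own pace and stop on an object; "squeeze" is the grip in N (left out, the last holds). Time passes only in rows, so rows that repeat a pose let the fingers close, or fill a call up. It gives the time, the measured TCP pose, the force and the opening at its end, in the units of the state.
- status.sense(): the state, without advancing time (a new reading comes with each control period).
- viewer.grab_frame(name): name is "side" or "top"; returns the picture (400x640x3 uint8, red, green, blue); there is no depth.
- viewer.camera_params(name): a dict with "intrinsics" (3x3 intrinsics, pixels), "xyz" and "orientation" of the camera in the world. Camera axes: x right, y down, z forward; pixel columns grow to the right and rows downward; lengths in mm; the calibration is good to about 2 mm. A picture is of the moment at which its call begins. camera_params takes no time and is no camera call.
- job.sign_off(): hands the job in, once; it reports no verdict.
Trained networks look in the newest picture that a camera, given by its name, has taken for a name from the list of things; names that differ only in an ending like _2 or _b are one class to them, and where a whole thing is asked for, a point or a joint stands for the part that bears it (a point fixed in the world has none). Each returns a list of dicts, best first, with "p" (0 to 1); they miss things now and then, are a little off and sometimes report something else, mostly with a low value. They report only what shows in the picture. A call takes as long as a camera call.
- viewer.cut_out(label, camera): "mask" (400x640 bool, what is visible of it) and "extent" ([left, top, width, height] in pixels, round what is visible of it).
The state is a dict: "clock": time; "qpos": joint angles; "qvel": joint speeds; "joint_efforts": joint torques, N m; "eef_pos": TCP position; "tcp_rot": TCP orientation; "contact_force": force on the tool from outside, world axes, zero at the start; "wrist_torque": the same for the moment, N m; "opening": opening from 0.0 (shut) to 1.0 (fully open).
Only numpy, scipy, OpenCV 4.12 (cv2) and the standard library are available. Lean on these libraries where they do the work, as an engineer would, in place of code of your own. Each camera call takes 0.05 s, during which the arm holds its last target.

TASK

Lay the two loose carved tiles flat in a neat end-to-end row on the clamp bed, short edge to short edge between its end stop and its jaw, in line with the bed and level with its long sides. Then take the cam lever by its upright knob, turn it clockwise (seen from above) to the point of highest lift, where the lever stands over the brass stud and the jaw presses the row tight, and finish while holding it there, because it springs back when let go. Leave the eraser and the whetstone where they lie.

Things in the scene. Friction and masses are not known exactly. Their poses are not given: they have to be found in the camera images.
- tile_a_mid (a point): centre (half-way up) of one of two equal loose pale carved tiles, 66 x 92 x 8 mm, about 50 g; its x axis runs along the 66 mm width, y along the 92 mm length, z up out of the carved face. Either tile may take either place in the row and either way round.
- tile_b_mid (a point): centre (half-way up) of the other tile, the same in every way
- clamp_bed: fixed clamp bed; origin on the table under the middle of the row's place, z up, x across the bed (-x: lever side, towards the robot), y along it. Steel base plate 84 mm wide, 6 mm thick, y = -199 to +115 mm; on it a plywood bed 66 mm wide (as wide as a tile), top 14 mm up; nothing stands beside it. Tile places: centres at x = 0, y = +46 and -46 mm, 18 mm up.
- stop_face (a point): middle of the end stop's face at bed height: bed frame x = 0, y = +92, z = 14 mm. Aluminium stop 66 mm wide, 15 mm thick, top 32 mm up.
- pad_face (a point): middle of the face of the jaw's sprung press pad (60 mm wide, top 24 mm up) at bed height; at rest at y = -110 mm in the bed frame, moves to +y as the lever is turned. So the row has 202 mm of room for 184 mm of tiles; tiles a few mm apart are pushed together by the jaw.
- cam_axis (a point): the lever's upright turning axis, on the table: bed frame x = 0, y = -172 mm
- cam_lever (a joint): lever angle (rad). 0 = rest, lever pointing to (-0.73, -0.68) in bed x, y; grows clockwise from above, up to 2.3. Lift is highest (22 mm) at 1.5, lever pointing to (-0.73, +0.68), over a brass stud on the base plate; it falls again beyond. A spring turns it back to 0: 1 N at the knob at rest, about 4 N at highest lift, up to 3 N more on the way when a row is clamped.
- lever_knob: upright black round knob at the end of the lever, 22 mm in diameter, 32 mm high (35 to 67 mm above the table), origin at its centre, 75 mm from the lever's axis; it spins freely on the lever's end, so the grip need not turn with the lever
- press_pad (a joint): how far the sprung press pad of the jaw is pressed back (m): 0 when nothing is clamped, about 0.004 when a full row is clamped at highest lift (about 11 N); range 0 to 0.010
- eraser: bystander: eraser 23 x 44 x 12 mm, origin at the centre of its underside
- whetstone: bystander: two-layer whetstone 40 x 110 x 17 mm lying flat, origin at the centre of its underside

How it is judged (in metres and radians):
On the way, in this order (a step that is already met when the one before it is completed fails the run):
1. both tiles lie flat in a row on the bed between stop and jaw, the lever still near rest (((x of tile_a_mid in the frame of clamp_bed between -0.007 and 0.007 m and y of tile_a_mid in the frame of clamp_bed between 0.026 and 0.066 m and z of tile_a_mid in the frame of clamp_bed between 0.015 and 0.021 m and angle between the x axis of each of tile_a_mid, tile_b_mid and the x axis of clamp_bed, either way round below 0.12 rad and angle between each of tile_a_mid, tile_b_mid's own z axis and vertical below 0.06 rad and x of tile_b_mid in the frame of clamp_bed between -0.007 and 0.007 m and y of tile_b_mid in the frame of clamp_bed between -0.066 and -0.026 m and z of tile_b_mid in the frame of clamp_bed between 0.015 and 0.021 m) or (x of tile_b_mid in the frame of clamp_bed between -0.007 and 0.007 m and y of tile_b_mid in the frame of clamp_bed between 0.026 and 0.066 m and z of tile_b_mid in the frame of clamp_bed between 0.015 and 0.021 m and angle between the x axis of each of tile_b_mid, tile_a_mid and the x axis of clamp_bed, either way round below 0.12 rad and angle between each of tile_b_mid, tile_a_mid's own z axis and vertical below 0.06 rad and x of tile_a_mid in the frame of clamp_bed between -0.007 and 0.007 m and y of tile_a_mid in the frame of clamp_bed between -0.066 and -0.026 m and z of tile_a_mid in the frame of clamp_bed between 0.015 and 0.021 m)) and value of joint cam_lever below 0.35 rad), for 0.2 s.
2. the lever is turned to its highest lift and presses the row tight (value of joint cam_lever between 1.35 and 1.65 rad and value of joint press_pad above 0.002 m), for 0.2 s.
At the end, for the whole second after the job is handed in: The lever is at 1.5 rad within 0.15 rad and still, the fingers bear on its knob with over 1 N, the pad is pressed back over 2 mm, and both tiles lie flat on the bed, one in each place: within 7 mm of the bed's centre line, 6 mm of their place along it and 0.12 rad of its direction (all of step 2 and ((x of tile_a_mid in the frame of clamp_bed between -0.007 and 0.007 m and y of tile_a_mid in the frame of clamp_bed between 0.04 and 0.052 m and z of tile_a_mid in the frame of clamp_bed between 0.015 and 0.021 m and angle between the x axis of each of tile_a_mid, tile_b_mid and the x axis of clamp_bed, either way round below 0.12 rad and angle between each of tile_a_mid, tile_b_mid's own z axis and vertical below 0.06 rad and x of tile_b_mid in the frame of clamp_bed between -0.007 and 0.007 m and y of tile_b_mid in the frame of clamp_bed between -0.052 and -0.04 m and z of tile_b_mid in the frame of clamp_bed between 0.015 and 0.021 m) or (x of tile_b_mid in the frame of clamp_bed between -0.007 and 0.007 m and y of tile_b_mid in the frame of clamp_bed between 0.04 and 0.052 m and z of tile_b_mid in the frame of clamp_bed between 0.015 and 0.021 m and angle between the x axis of each of tile_b_mid, tile_a_mid and the x axis of clamp_bed, either way round below 0.12 rad and angle between each of tile_b_mid, tile_a_mid's own z axis and vertical below 0.06 rad and x of tile_a_mid in the frame of clamp_bed between -0.007 and 0.007 m and y of tile_a_mid in the frame of clamp_bed between -0.052 and -0.04 m and z of tile_a_mid in the frame of clamp_bed between 0.015 and 0.021 m)) and velocity of joint cam_lever between -0.1 and 0.1 rad/s and contact force between the fingers and lever_knob above 1 N); the arm keeps its last pose, push and grip.
It fails at once if the eraser is pushed away (distance of eraser from where it was at the start of the episode above 0.02 m).
It fails at once if the whetstone is pushed away (distance of whetstone from where it was at the start of the episode above 0.02 m).
It also fails if it takes over 62 s, if anything falls off the work surface, if the arm or the gripper's body presses on something with over 40 N, if the wrist force passes 120 N, or if a joint passes its speed limit or range.

## Working session

There is one attempt and no reset: what is moved stays moved. The work goes in short steps, Python scripts to look and compute and a tool call to move; the robot and the scene stay as the last step left them, time stands still between calls to the robot, and variables do not carry over. Pictures are saved under pics/ and viewed, and the job is handed in when it is done.

Besides the shell and the picture viewer there is one more tool, called after "Call:" by a JSON object that holds its "api" and its "payload". send_rows: Moves the arm, as the interface text tells. Its arguments: {"type":"object","properties":{"plan":{"type":"array"},"squeeze":{"type":"number"}},"required":["plan"]}

```bash
mkdir -p pics; ls
python3 - <<'E'
from rig import status, viewer, job
import cv2
for n in ("top","side"):
    im=viewer.grab_frame(n); cv2.imwrite(f"pics/{n}0.png",im[:,:,::-1]); print(n,viewer.camera_params(n))
print(status.sense())
E
```

```text
pics
top {'intrinsics': array([[388.55720446,   0.        , 322.25660433],
       [  0.        , 388.55720446, 203.15282739],
       [  0.        ,   0.        ,   1.        ]]), 'xyz': array([484.7888815 , -55.79790423, 918.53839747]), 'orientation': array([-3.09265773e+00, -2.56655323e-03, -1.59357426e+00])}
side {'intrinsics': array([[477.57100425,   0.        , 322.13695656],
       [  0.        , 477.57100425, 203.07310599],
       [  0.        ,   0.        ,   1.        ]]), 'xyz': array([542.83273896, 929.73349667, 505.42327272]), 'orientation': array([-1.98321915, -0.02347756, -3.13807297])}
{'clock': 0.1, 'qpos': array([-1.15340334e+00,  3.53596384e-01,  1.63404607e+00,  3.67868428e-05,
        1.15519312e+00, -2.38111792e-03]), 'qvel': array([-0.00108403, -0.00066416, -0.00094665,  0.00026586,  0.00081563,
        0.00087558]), 'joint_efforts': array([ 6.23506367e-04, -6.06359053e+01, -3.42819285e+01,  2.41806617e-05,
        3.98394870e-03,  2.02529100e-05]), 'eef_pos': array([ 254.58362951, -570.37181287,  252.63166869]), 'tcp_rot': array([-3.14155606e+00,  1.24283235e-03, -1.15103708e+00]), 'contact_force': array([-0.49727246, -0.66470383,  0.0693712 ]), 'wrist_torque': array([ 0.09069829,  0.02733416, -0.02791947]), 'opening': 1.0018312441745651}
```

View pics/top0.png

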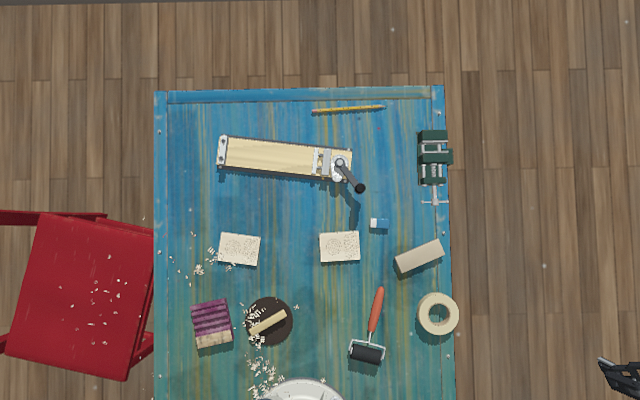

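View pics/side0.png

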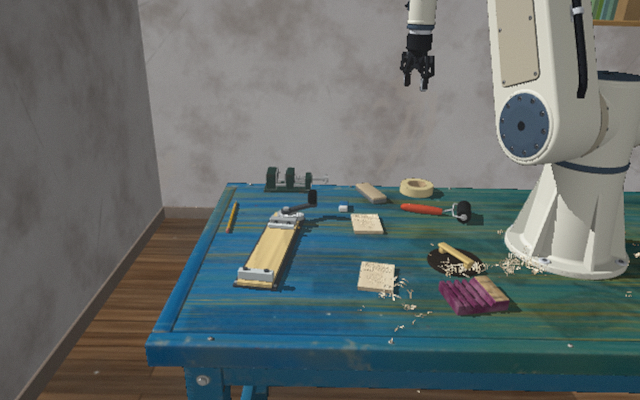

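```bash
cat > h.py <<'E'
from rig import status, viewer, job
import numpy as np, cv2
from scipy.spatial.transform import Rotation as Ro
def cam(n):
    c=viewer.camera_params(n); return c["intrinsics"],np.array(c["xyz"]),Ro.from_euler('xyz',c["orientation"]).as_matrix()
def ray(n,uv,z):
    K,t,R=cam(n); uv=np.atleast_2d(uv).astype(float)
    d=(np.linalg.inv(K)@np.c_[uv,np.ones(len(uv))].T).T@R.T
    return t+d*((z-t[2])/d[:,2])[:,None]
def proj(n,P):
    K,t,R=cam(n); p=(np.atleast_2d(P)-t)@R@K.T; return p[:,:2]/p[:,2:]
def mv(xyz,yaw,s=None):
    "shift (m, tool axes) and rotvec to reach world TCP xyz mm pointing down with yaw"
    s=s or status.sense(); R=Ro.from_euler('xyz',s["tcp_rot"]); T=Ro.from_euler('xyz',[np.pi,0,yaw])
    print("eef",np.round(s["eef_pos"],1),"rot",np.round(s["tcp_rot"],3),"f",np.round(s["contact_force"],1),"open",round(s["opening"],3),"t",s["clock"])
    print("shift",np.round(R.inv().apply(np.array(xyz)-s["eef_pos"])/1000,4),"turn",np.round((R.inv()*T).as_rotvec(),4))
def rect(mask,n,z):
    m=mask.astype(np.uint8); c=max(cv2.findContours(m,cv2.RETR_EXTERNAL,cv2.CHAIN_APPROX_NONE)[0],key=cv2.contourArea)[:,0,:]
    P=ray(n,c,z)[:,:2].astype(np.float32); return cv2.minAreaRect(P)
E
python3 - <<'E'
from h import *
for cn in ("top","side"):
  viewer.grab_frame(cn)
  for l,z in (("tile_a_mid",8),("clamp_bed",6),("eraser",12),("whetstone",17),("lever_knob",67)):
    for i,d in enumerate(viewer.cut_out(l,cn)):
        if d["p"]<.2: continue
        print(cn,l,round(d["p"],2),d["extent"],d["mask"].sum(),rect(d["mask"],cn,z))
        np.save(f"m_{cn}_{l}_{i}.npy",d["mask"])
E
python3 -c "
import cv2
a=cv2.imread('pics/top0.png')[120:285,200:460];cv2.imwrite('pics/top0z.png',cv2.resize(a,None,fx=3,fy=3,interpolation=cv2.INTER_CUBIC))
a=cv2.imread('pics/side0.png')[170:310,220:420];cv2.imwrite('pics/side0z.png',cv2.resize(a,None,fx=4,fy=4,interpolation=cv2.INTER_CUBIC))"
```

```text
top tile_a_mid 0.67 [219.1, 235.0, 40.3, 30.8] 1154 ((427.1890563964844, 137.66493225097656), (93.27339935302734, 67.52989959716797), 80.64610290527344)
top clamp_bed 0.89 [216.5, 134.1, 150.1, 58.8] 4877 ((634.3480224609375, 8.225906372070312), (360.64642333984375, 105.10210418701172), 78.25921630859375)
top clamp_bed 0.39 [333.2, 153.9, 25.6, 41.1] 571 ((592.3169555664062, -112.63204956054688), (106.7038803100586, 53.423980712890625), 28.14451789855957)
top eraser 0.59 [367.1, 218.4, 21.7, 9.9] 190 ((478.662353515625, -190.29299926757812), (46.70252990722656, 20.94963836669922), 88.69273376464844)
top whetstone 0.76 [394.1, 238.3, 52.7, 35.5] 891 ((402.3916015625, -280.4256286621094), (42.90278244018555, 113.59481048583984), 21.976449966430664)
top whetstone 0.67 [213.7, 136.3, 152.6, 58.0] 4889 ((631.8137817382812, 7.649871826171875), (356.0991516113281, 102.76151275634766), 78.47988891601562)
top whetstone 0.39 [311.6, 147.7, 7.4, 25.4] 112 ((628.9050903320312, -44.30509567260742), (10.320205688476562, 59.182254791259766), 82.43274688720703)
side tile_a_mid 0.67 [355.7, 262.3, 37.8, 31.7] 979 ((428.6900329589844, 140.38075256347656), (104.96502685546875, 66.89812469482422), 82.32543182373047)
side clamp_bed 0.62 [236.2, 193.4, 79.4, 96.3] 3347 ((623.4983520507812, -54.79534912109375), (494.02215576171875, 94.3060531616211), 80.26000213623047)
side clamp_bed 0.26 [339.7, 200.2, 7.6, 9.1] 93 ((479.9552001953125, -196.94276428222656), (65.01414489746094, 23.31003189086914), 87.35897827148438)
side eraser 0.61 [338.2, 201.9, 10.2, 10.6] 95 ((480.70428466796875, -183.54286193847656), (64.50511169433594, 23.030014038085938), 87.35899353027344)
```

View pics/top0z.png

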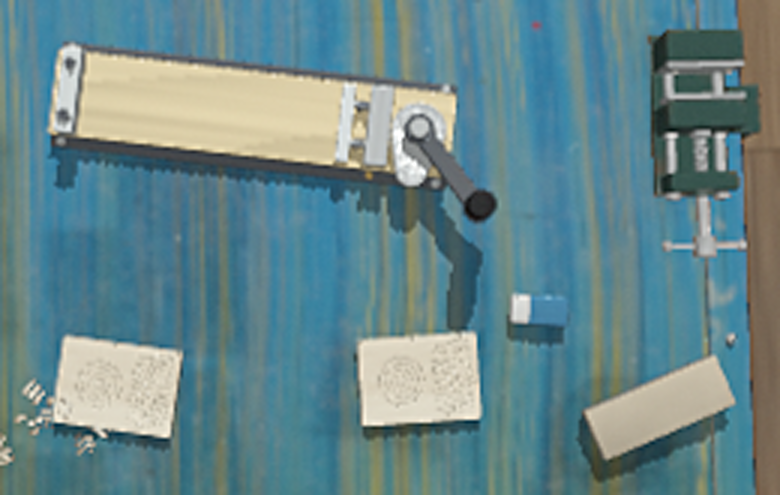

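View pics/side0z.png

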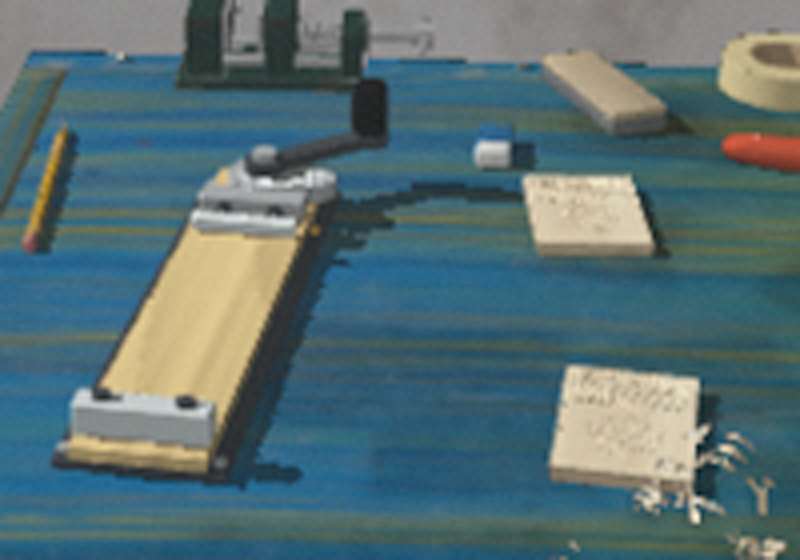

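Run:
```python
from h import *
im=cv2.imread("pics/top0.png"); hsv=cv2.cvtColor(im,cv2.COLOR_BGR2HSV)
H,S,V=[hsv[:,:,i].astype(int) for i in range(3)]
b=im.astype(int)
warm=(b[:,:,2]-b[:,:,0]>0)&(V>140)
def roi(m,x0,y0,x1,y1):
    r=np.zeros_like(m); r[y0:y1,x0:x1]=m[y0:y1,x0:x1]; return r
for nm,(x0,y0,x1,y1) in dict(tL=(212,228,266,272),tR=(314,228,364,268)).items():
    r=rect(roi(warm,x0,y0,x1,y1),"top",8); print(nm,r)
m=roi(warm&(S>50),222,132,318,182)
out=im.copy(); out[m]=(0,0,255); out[roi(warm,212,228,364,272)]=(0,255,0); cv2.imwrite("pics/seg.png",cv2.resize(out[120:285,200:460],None,fx=3,fy=3))
# line fits on plywood long edges, subpixel via V gradient columns
g=b[:,:,2]-b[:,:,0]*1.0
top=[];bot=[]
for u in range(232,308,2):
    col=m[:,u].nonzero()[0]; top.append((u,col.min()-.5)); bot.append((u,col.max()+.5))
for e in (top,bot):
    P=ray("top",e,14)[:,:2]; k,c=np.polyfit(P[:,1],P[:,0],1); print("x=%.4f y + %.2f"%(k,c),"res",np.std(P[:,0]-k*P[:,1]-c))
row=m.sum(0).nonzero()[0]; print(row.min(),row.max())
for c in [(227.5,),(313,)]: pass
```

```text
tL ((426.37530517578125, 144.32888793945312), (104.10005950927734, 73.58112335205078), 80.95242309570312)
tR ((429.3348388671875, -96.05758666992188), (68.9466323852539, 93.17282104492188), 2.4709537029266357)
x=0.1355 y + 668.03 res 1.1263647006344573
x=0.1365 y + 600.61 res 0.6932250858645478
225 317
```

View pics/seg.png

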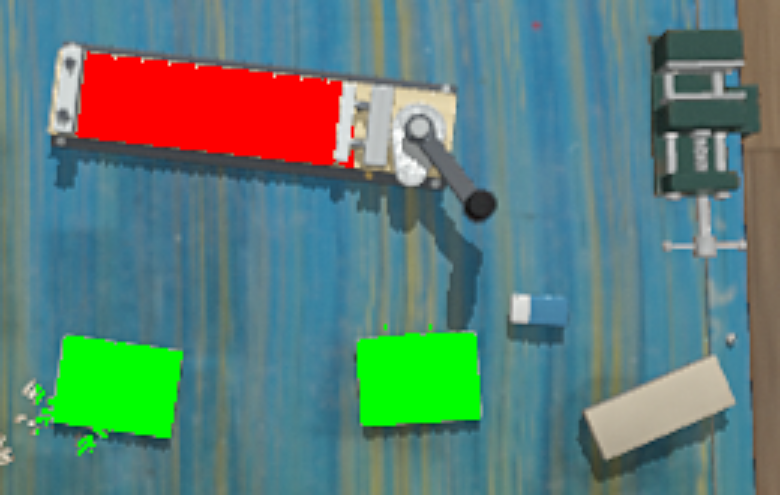

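Run:
```python
from h import *
im=cv2.imread("pics/top0.png").astype(int)
V=im[:,:,2]-im[:,:,0]*1
warm=((im[:,:,2]-im[:,:,0]>0)&(im.max(2)>140)).astype(np.uint8)
k=np.ones((7,7),np.uint8)
for nm,(x0,y0,x1,y1) in dict(tL=(212,228,266,272),tR=(314,228,364,268)).items():
    r=np.zeros_like(warm); r[y0:y1,x0:x1]=warm[y0:y1,x0:x1]; r=cv2.morphologyEx(r,cv2.MORPH_OPEN,k)
    mo=cv2.moments(r,True); print(nm,rect(r,"top",8), "centroid",ray("top",[mo['m10']/mo['m00'],mo['m01']/mo['m00']],8)[:,:2])
# along bed
yaw=-0.135; ex=np.array([np.cos(yaw),np.sin(yaw)]); ey=np.array([-np.sin(yaw),np.cos(yaw)])
for v in (145,152,159): print(v,[tuple(im[v,u]) [::-1] for u in range(218,232)])
for v in (155,160): print(v,[tuple(im[v,u])[::-1] for u in range(308,326)])
P=ray("top",[[226.5,150],[313.5,161]],14)[:,:2]; print(P,P@ey)
print("mid line perp offset", np.array([634.3,0])@ex)
```

```text
tL ((428.2953796386719, 138.24197387695312), (92.66011810302734, 67.8543472290039), 80.98169708251953) centroid [[427.93981545 138.19162847]]
tR ((428.7735290527344, -96.0748291015625), (67.97953796386719, 93.19500732421875), 2.2587170600891113) centroid [[428.63060213 -95.98760923]]
145 [(np.int64(159), np.int64(165), np.int64(156)), (np.int64(240), np.int64(223), np.int64(188)), (np.int64(222), np.int64(227), np.int64(229)), (np.int64(210), np.int64(216), np.int64(216)), (np.int64(205), np.int64(210), np.int64(210)), (np.int64(183), np.int64(189), np.int64(187)), (np.int64(219), np.int64(226), np.int64(224)), (np.int64(209), np.int64(214), np.int64(214)), (np.int64(119), np.int64(126), np.int64(127)), (np.int64(149), np.int64(143), np.int64(126)), (np.int64(227), np.int64(213), np.int64(174)), (np.int64(231), np.int64(217), np.int64(178)), (np.int64(226), np.int64(213), np.int64(174)), (np.int64(226), np.int64(212), np.int64(174))]
152 [(np.int64(241), np.int64(223), np.int64(185)), (np.int64(214), np.int64(217), np.int64(215)), (np.int64(209), np.int64(216), np.int64(215)), (np.in
[... 2296 characters left out ...]
t64(202)), (np.int64(218), np.int64(225), np.int64(225)), (np.int64(218), np.int64(224), np.int64(223)), (np.int64(215), np.int64(220), np.int64(220)), (np.int64(176), np.int64(174), np.int64(160)), (np.int64(166), np.int64(152), np.int64(115)), (np.int64(196), np.int64(184), np.int64(146)), (np.int64(190), np.int64(177), np.int64(140)), (np.int64(155), np.int64(142), np.int64(107)), (np.int64(149), np.int64(145), np.int64(131)), (np.int64(189), np.int64(194), np.int64(197)), (np.int64(191), np.int64(196), np.int64(196)), (np.int64(190), np.int64(194), np.int64(193))]
[[658.86807315 162.51888937]
 [628.34725496 -40.86801563]] [249.7174427   44.07328137]
mid line perp offset 628.5287143830448
```

```bash
python3 -c "
from h import *
mv([428,138,100],-0.157)"
```

```text
eef [ 254.7 -570.7  253.3] rot [-3.142  0.    -1.151] f [ 0.4  0.9 -0.7] open 1.0 t 0.7
shift [-0.5765 -0.4471  0.1533] turn [-0.     0.    -0.994]
```

Call:
{"api": "send_rows", "payload": {"plan": [[[-0.5765, -0.447, 0.0], [0, 0, -0.994], 1], [[-0.5765, -0.447, 0.0], [0, 0, -0.994], 1], [[-0.5765, -0.447, 0.0], [0, 0, -0.994], 1], [[-0.5765, -0.447, 0.0], [0, 0, -0.994], 1], [[-0.5765, -0.447, 0.0], [0, 0, -0.994], 1]], "squeeze": 30}}

```text
clock: 1.12
eef_pos: [304.2, -366.6, 253.3]
tcp_rot: [-3.142, -0.0, -0.52]
contact_force: [1.8, -0.1, 1.0]
opening: 1.002
```

```bash
python3 -c "
from h import *
mv([428,138,100],-0.157)"
```

```text
eef [ 304.2 -366.6  253.3] rot [-3.142 -0.    -0.52 ] f [ 1.8 -0.1  1. ] open 1.002 t 1.1167
shift [-0.1435 -0.4994  0.1532] turn [ 0.000e+00 -2.000e-04 -3.635e-01]
```

Call:
{"api": "send_rows", "payload": {"plan": [[[-0.143, -0.499, 0.05], [0, 0, -0.363], 1], [[-0.143, -0.499, 0.05], [0, 0, -0.363], 1], [[-0.143, -0.499, 0.05], [0, 0, -0.363], 1], [[-0.143, -0.499, 0.05], [0, 0, -0.363], 1], [[-0.143, -0.499, 0.05], [0, 0, -0.363], 1]]}}

```text
clock: 1.53
eef_pos: [353.6, -165.2, 233.5]
tcp_rot: [3.141, -0.001, -0.157]
contact_force: [1.2, -0.4, 0.1]
opening: 1.004
```

```bash
python3 -c "
from h import *
mv([428,138,100],-0.157)"
```

```text
eef [ 353.6 -165.2  233.5] rot [ 3.141e+00 -1.000e-03 -1.570e-01] f [ 1.2 -0.4  0.1] open 1.004 t 1.5333
shift [ 0.0258 -0.3112  0.1335] turn [ 0.0004 -0.0014 -0.0002]
```

Call:
{"api": "send_rows", "payload": {"plan": [[[0.026, -0.311, 0.133], [0, 0, 0], 1], [[0.026, -0.311, 0.133], [0, 0, 0], 1], [[0.026, -0.311, 0.133], [0, 0, 0], 1], [[0.026, -0.311, 0.133], [0, 0, 0], 1], [[0.026, -0.311, 0.133], [0, 0, 0], 1]]}}

```text
clock: 1.95
eef_pos: [399.5, 21.3, 151.8]
tcp_rot: [3.141, -0.003, -0.157]
contact_force: [0.8, -0.8, 0.3]
opening: 1.002
```

```bash
python3 -c "
from h import *
mv([428,138,50],-0.157)"
```

```text
eef [399.5  21.3 151.8] rot [ 3.141e+00 -3.000e-03 -1.570e-01] f [ 0.8 -0.8  0.3] open 1.002 t 1.95
shift [ 0.0096 -0.1197  0.1018] turn [ 0.0001 -0.0028 -0.0002]
```

Call:
{"api": "send_rows", "payload": {"plan": [[[0.0096, -0.12, 0.06], [0, -0.003, 0], 1], [[0.0096, -0.12, 0.102], [0, -0.003, 0], 1], [[0.0096, -0.12, 0.102], [0, -0.003, 0], 1], [[0.0096, -0.12, 0.102], [0, -0.003, 0], 1], [[0.0096, -0.12, 0.102], [0, -0.003, 0], 1]]}}

```text
clock: 2.37
eef_pos: [427.5, 141.3, 46.0]
tcp_rot: [3.14, 0.003, -0.155]
contact_force: [-0.8, 0.0, -0.1]
opening: 1.0
```

Run:
```python
from h import *
mv([428,138,25],-0.157)
im=viewer.grab_frame("top")[:,:,::-1];cv2.imwrite("pics/t1.png",cv2.resize(im[200:300,180:300],None,fx=4,fy=4))
im=viewer.grab_frame("side")[:,:,::-1];cv2.imwrite("pics/s1.png",cv2.resize(im[180:320,310:450],None,fx=4,fy=4))
```

```text
eef [427.5 141.3  46. ] rot [ 3.14e+00  3.00e-03 -1.55e-01] f [-0.8  0.  -0.1] open 1.0 t 2.3667
shift [0.0011 0.0031 0.021 ] turn [0.0013 0.0034 0.0024]
```

View pics/t1.png

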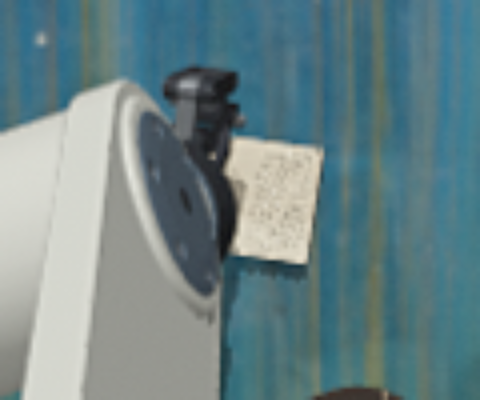

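View pics/s1.png

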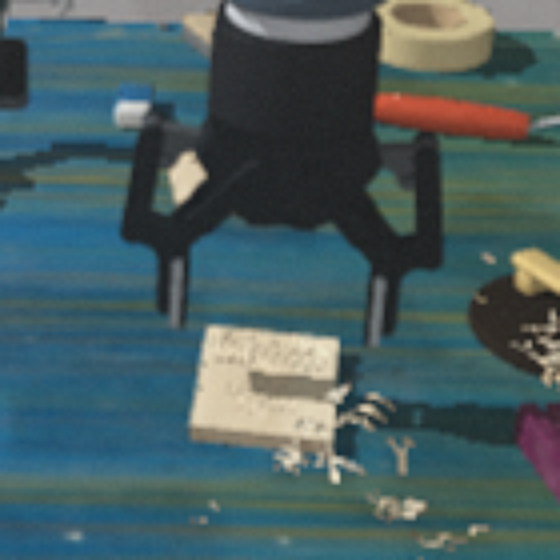

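Run:
```python
from h import *
c=np.array([427.5,141.3]);e=np.array([np.cos(-.157),np.sin(-.157)]); f=np.array([-e[1],e[0]])
for s in(1,-1):
  for z in (25,30,35,40):
    for w in (0,11): p=c+s*46*e+w*f; print(s,z,w,(proj("side",[*p,z])[0]-[310,180])*4)
```

```text
1 25 0 [175.77851753 346.69660055]
1 25 11 [173.48684854 358.51479243]
1 30 0 [176.29939268 337.74062873]
1 30 11 [174.00838173 349.48676519]
1 35 0 [176.82254183 328.7455576 ]
1 35 11 [174.53221678 340.41889148]
1 40 0 [177.3479799  319.71113054]
1 40 11 [175.05836897 331.31090691]
-1 25 0 [368.28995646 366.71295799]
-1 25 11 [368.0992477  378.91874616]
-1 30 0 [369.24321719 357.67664282]
-1 30 11 [369.06266872 369.80933564]
-1 35 0 [370.2006976  348.60032775]
-1 35 11 [370.03040187 360.65915286]
-1 40 0 [371.16242576 339.48374659]
-1 40 11 [371.00247615 351.46792345]
```

Call:
{"api": "send_rows", "payload": {"plan": [[[0.001, 0.003, 0.015], [0, 0, 0], 1], [[0.001, 0.003, 0.027], [0, 0, 0], 1], [[0.001, 0.003, 0.029], [0, 0, 0], 1], [[0.001, 0.003, 0.029], [0, 0, 0], 1], [[0.001, 0.003, 0.029], [0, 0, 0], 1]]}}

```text
clock: 2.88
eef_pos: [428.3, 135.2, 21.0]
tcp_rot: [3.141, 0.001, -0.156]
contact_force: [-0.5, -0.9, 0.4]
opening: 0.998
```

Run:
```python
from h import *
mv([428,138,16],-0.157)
```

```text
eef [428.3 135.2  21. ] rot [ 3.141e+00  1.000e-03 -1.560e-01] f [-0.5 -0.9  0.4] open 0.998 t 2.8833
shift [-0.0007 -0.0027  0.005 ] turn [0.0009 0.0014 0.0011]
```

Call:
{"api": "send_rows", "payload": {"plan": [[[-0.0007, -0.0027, 0.005], [0, 0, 0], 1], [[-0.0007, -0.0027, 0.005], [0, 0, 0], 1], [[-0.0007, -0.0027, 0.005], [0, 0, 0], 1], [[-0.0007, -0.0027, 0.005], [0, 0, 0], 0.3], [[-0.0007, -0.0027, 0.005], [0, 0, 0], 0.3]], "squeeze": 30}}

```text
clock: 3.3
eef_pos: [428.1, 138.0, 16.3]
tcp_rot: [3.141, 0.001, -0.156]
contact_force: [-5.2, -1.3, 19.5]
opening: 0.763
```

Call:
{"api": "send_rows", "payload": {"plan": [[[0, 0, 0], [0, 0, 0], 0.2], [[0, 0, 0], [0, 0, 0], 0.2], [[0, 0, 0], [0, 0, 0], 0.2], [[0, 0, 0], [0, 0, 0], 0.2], [[0, 0, 0], [0, 0, 0], 0.2]], "squeeze": 30}}

```text
clock: 3.72
eef_pos: [428.2, 138.1, 16.4]
tcp_rot: [3.141, 0.001, -0.156]
contact_force: [-1.3, 0.3, 5.5]
opening: 0.76
```

Run:
```python
from h import *
mv([428,138,70],-0.157)
im=viewer.grab_frame("side")[:,:,::-1];cv2.imwrite("pics/s2.png",cv2.resize(im[180:320,310:450],None,fx=4,fy=4))
```

```text
eef [428.2 138.1  16.4] rot [ 3.141e+00  1.000e-03 -1.560e-01] f [-1.3  0.3  5.5] open 0.76 t 3.7167
shift [-0.0003  0.0002 -0.0536] turn [0.0006 0.0009 0.0013]
```

View pics/s2.png

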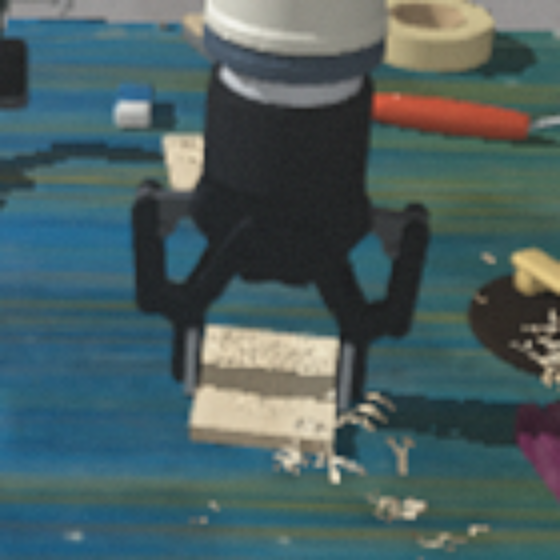

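Fingers hold the left tile on both long sides. I'll lift and check it.

Call:
{"api": "send_rows", "payload": {"plan": [[[0, 0, -0.02], [0, 0, 0], 0.2], [[0, 0, -0.05], [0, 0, 0], 0.2], [[0, 0, -0.065], [0, 0, 0], 0.2], [[0, 0, -0.065], [0, 0, 0], 0.2], [[0, 0, -0.065], [0, 0, 0], 0.2]]}}

```text
clock: 4.18
eef_pos: [428.8, 138.3, 81.8]
tcp_rot: [-3.141, -0.001, -0.156]
contact_force: [-0.6, 0.6, -0.6]
opening: 0.76
```

Run:
```python
from h import *
mv([649.2,110.1,75],-0.135)
im=viewer.grab_frame("side")[:,:,::-1];cv2.imwrite("pics/s3.png",cv2.resize(im[180:320,310:450],None,fx=4,fy=4))
```

```text
eef [428.8 138.3  81.8] rot [-3.141e+00 -1.000e-03 -1.560e-01] f [-0.6  0.6 -0.6] open 0.76 t 4.1833
shift [ 0.2221 -0.0064  0.007 ] turn [-0.0002 -0.0007 -0.0207]
```

View pics/s3.png

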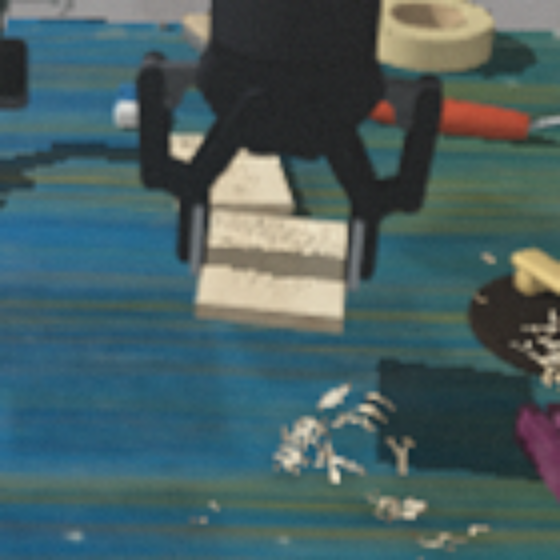

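Tile is up and level. Now over the bed.

Call:
{"api": "send_rows", "payload": {"plan": [[[0.222, -0.006, 0.007], [0, 0, -0.021], 0.2], [[0.222, -0.006, 0.007], [0, 0, -0.021], 0.2], [[0.222, -0.006, 0.007], [0, 0, -0.021], 0.2], [[0.222, -0.006, 0.007], [0, 0, -0.021], 0.2], [[0.222, -0.006, 0.007], [0, 0, -0.021], 0.2]]}}

```text
clock: 4.65
eef_pos: [635.6, 110.7, 72.1]
tcp_rot: [3.14, 0.003, -0.135]
contact_force: [0.6, 0.1, -0.4]
opening: 0.76
```

Run:
```python
from h import *
mv([649.2,110.1,50],-0.135)
```

```text
eef [635.6 110.7  72.1] rot [ 3.14e+00  3.00e-03 -1.35e-01] f [ 0.6  0.1 -0.4] open 0.76 t 4.65
shift [ 0.0136 -0.0013  0.022 ] turn [0.0013 0.0034 0.0003]
```

Call:
{"api": "send_rows", "payload": {"plan": [[[0.0136, -0.001, 0.022], [0, 0.003, 0], 0.2], [[0.0136, -0.001, 0.022], [0, 0.003, 0], 0.2], [[0.0136, -0.001, 0.022], [0, 0.003, 0], 0.2], [[0.0136, -0.001, 0.022], [0, 0.003, 0], 0.2], [[0.0136, -0.001, 0.022], [0, 0.003, 0], 0.2]]}}

```text
clock: 5.07
eef_pos: [647.9, 110.0, 49.8]
tcp_rot: [3.14, 0.002, -0.134]
contact_force: [-0.3, -0.6, -0.4]
opening: 0.759
```

Run:
```python
from h import *
mv([649.2,110.1,34],-0.135)
im=viewer.grab_frame("side")[:,:,::-1];cv2.imwrite("pics/s4.png",cv2.resize(im[170:310,220:360],None,fx=4,fy=4))
im=viewer.grab_frame("top")[:,:,::-1];cv2.imwrite("pics/t4.png",cv2.resize(im[110:230,200:380],None,fx=4,fy=4))
```

```text
eef [647.9 110.   49.8] rot [ 3.14e+00  2.00e-03 -1.34e-01] f [-0.3 -0.6 -0.4] open 0.759 t 5.0667
shift [ 0.0013 -0.0003  0.0158] turn [0.0017 0.0018 0.0006]
```

View pics/s4.png

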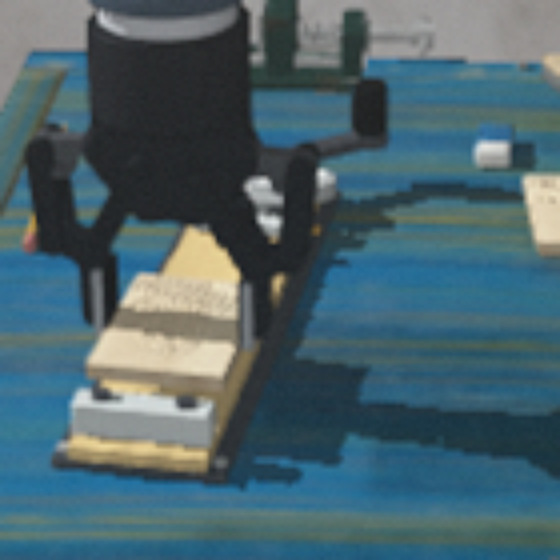

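View pics/t4.png

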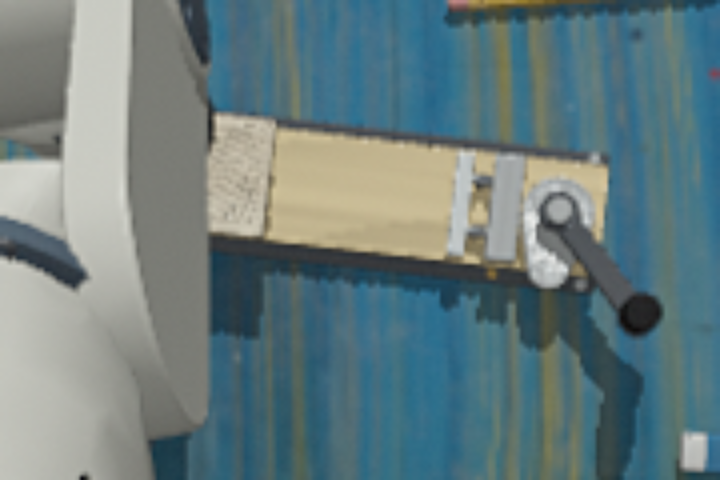

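```bash
cat >> h.py <<'E'
BO=np.array([643.7,69.5]); BY=-0.135
EX=np.array([np.cos(BY),np.sin(BY)]); EY=np.array([-np.sin(BY),np.cos(BY)])
def tobed(P): P=np.atleast_2d(P)[:,:2]-BO; return np.c_[P@EX,P@EY]
def tow(x,y): return BO+x*EX+y*EY
E
python3 - <<'E'
from h import *
print(tobed(ray("top",[[268.5,140.5],[265.75,169.3]],41.4)))
print(tobed([[647.9,110]]))
# stop pixels in side: face top corners z32, crop s4 (74,395),(213,410)
print(tobed(ray("side",[[220+74/4,170+388/4],[220+215/4,170+402/4]],32)))
print(tobed(ray("side",[[220+88/4,170+372/4],[220+226/4,170+384/4]],49.8-16.4)))
print(tobed(ray("top",[[360,188]],67)))
E
```

```text
[[ 30.56527795  -5.32567072]
 [-35.61701507  -6.95612806]]
[[-1.289122   40.69678322]]
[[ 35.89134098  92.24370987]
 [-31.94813455  92.73436405]]
[[ 32.92525164  79.2977091 ]
 [-33.91284792  78.42535832]]
[[ -56.4608566  -221.78326662]]
```

Call:
{"api": "send_rows", "payload": {"plan": [[[0.002, 0, 0.006], [0, 0.001, 0], 0.2], [[0.002, 0, 0.014], [0, 0.001, 0], 0.2], [[0.002, 0, 0.019], [0, 0.001, 0], 0.2], [[0.002, 0, 0.019], [0, 0.001, 0], 0.2], [[0.002, 0, 0.019], [0, 0.001, 0], 0.2]]}}

```text
clock: 5.58
eef_pos: [650.1, 109.8, 31.1]
tcp_rot: [3.14, 0.0, -0.134]
contact_force: [-0.4, -0.0, -0.3]
opening: 0.762
```

Run:
```python
from h import *
mv([649.2,110.1,31],-0.135)
im=viewer.grab_frame("side")[:,:,::-1];cv2.imwrite("pics/s5.png",cv2.resize(im[200:300,220:360],None,fx=5,fy=5))
```

```text
eef [650.1 109.8  31.1] rot [ 3.14   0.    -0.134] f [-0.4 -0.  -0.3] open 0.762 t 5.5833
shift [-0.0009 -0.0002  0.0001] turn [0.0015 0.0002 0.0008]
```

View pics/s5.png

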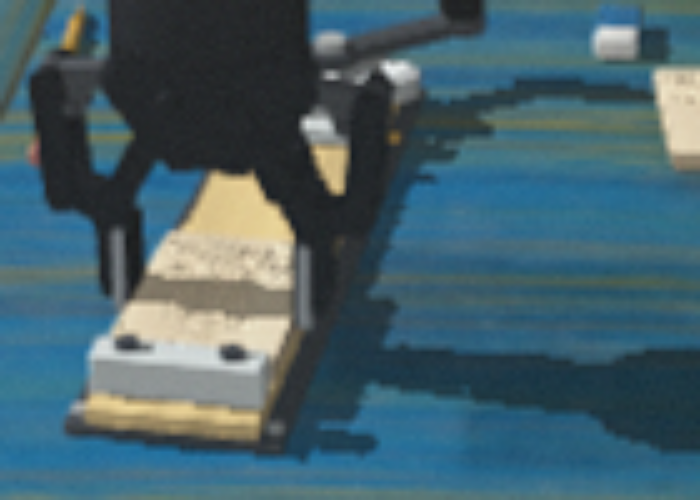

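Call:
{"api": "send_rows", "payload": {"plan": [[[-0.0005, 0, 0.001], [0, 0, 0], 0.2], [[-0.0005, 0, 0.001], [0, 0, 0], 0.2], [[-0.0005, 0, 0.001], [0, 0, 0], 0.6], [[-0.0005, 0, 0.001], [0, 0, 0], 1], [[-0.0005, 0, 0.001], [0, 0, 0], 1]], "squeeze": 20}}

```text
clock: 6.05
eef_pos: [649.6, 109.8, 30.3]
tcp_rot: [3.14, 0.0, -0.134]
contact_force: [-0.4, -0.4, -1.0]
opening: 0.997
```

Call:
{"api": "send_rows", "payload": {"plan": [[[0, 0, 0], [0, 0, 0], 1], [[0, 0, -0.005], [0, 0, 0], 1], [[0, 0, -0.03], [0, 0, 0], 1], [[0, 0, -0.06], [0, 0, 0], 1], [[0, 0, -0.06], [0, 0, 0], 1]]}}

```text
clock: 6.47
eef_pos: [652.8, 110.5, 95.8]
tcp_rot: [-3.141, -0.007, -0.134]
contact_force: [1.9, 0.5, 0.8]
opening: 1.003
```

Run:
```python
from h import *
mv([428.7,-96,80],0.04)
im=viewer.grab_frame("side")[:,:,::-1];cv2.imwrite("pics/s6.png",cv2.resize(im[200:300,220:360],None,fx=5,fy=5))
im=viewer.grab_frame("top")[:,:,::-1];cv2.imwrite("pics/t6.png",cv2.resize(im[110:230,200:380],None,fx=4,fy=4))
```

```text
eef [652.8 110.5  95.8] rot [-3.141 -0.007 -0.134] f [1.9 0.5 0.8] open 1.003 t 6.4667
shift [-0.1945  0.2346  0.0143] turn [-1.000e-04 -7.000e-03 -1.742e-01]
```

View pics/s6.png

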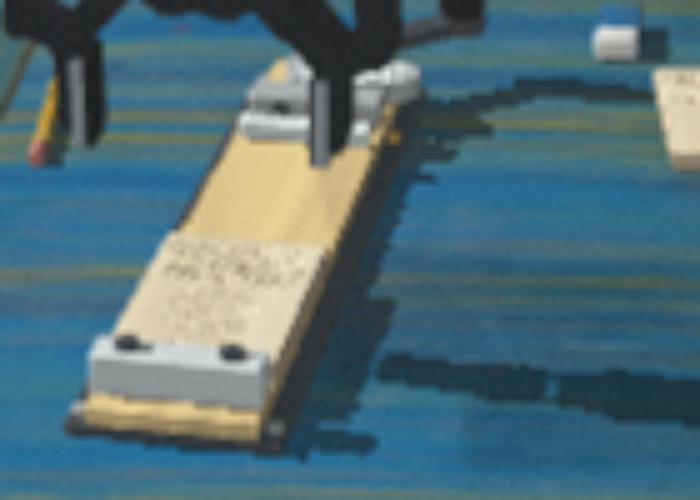

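View pics/t6.png

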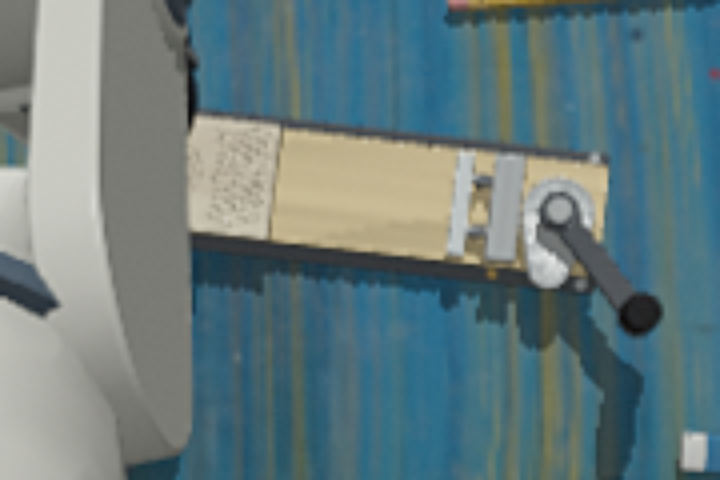

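Left tile lies flush on the bed against the stop end. On to the second tile.

Call:
{"api": "send_rows", "payload": {"plan": [[[-0.1945, 0.2346, -0.01], [0, -0.005, -0.174], 1], [[-0.1945, 0.2346, -0.01], [0, -0.005, -0.174], 1], [[-0.1945, 0.2346, -0.01], [0, -0.005, -0.174], 1], [[-0.1945, 0.2346, -0.01], [0, -0.005, -0.174], 1], [[-0.1945, 0.2346, 0.01], [0, -0.005, -0.174], 1]]}}

```text
clock: 6.98
eef_pos: [495.0, -32.1, 91.8]
tcp_rot: [3.141, 0.003, 0.04]
contact_force: [0.1, -2.2, -0.4]
opening: 0.998
```

Run:
```python
from h import *
mv([428.7,-96,50],0.04)
```

```text
eef [495.  -32.1  91.8] rot [3.141e+00 3.000e-03 4.000e-02] f [ 0.1 -2.2 -0.4] open 0.998 t 6.9833
shift [-0.0688  0.0611  0.042 ] turn [0.0007 0.0026 0.0005]
```

Call:
{"api": "send_rows", "payload": {"plan": [[[-0.069, 0.061, 0.01], [0, 0.002, 0], 1], [[-0.069, 0.061, 0.02], [0, 0.002, 0], 1], [[-0.069, 0.061, 0.042], [0, 0.002, 0], 1], [[-0.069, 0.061, 0.042], [0, 0.002, 0], 1], [[-0.069, 0.061, 0.042], [0, 0.002, 0], 1]]}}

```text
clock: 7.4
eef_pos: [427.0, -96.0, 49.0]
tcp_rot: [-3.141, 0.004, 0.038]
contact_force: [0.5, 0.7, 0.7]
opening: 0.997
```

Run:
```python
from h import *
mv([428.7,-96,17],0.04)
im=viewer.grab_frame("side")[:,:,::-1];cv2.imwrite("pics/s7.png",cv2.resize(im[150:270,310:450],None,fx=4,fy=4))
```

```text
eef [427. -96.  49.] rot [-3.141  0.004  0.038] f [0.5 0.7 0.7] open 0.997 t 7.4
shift [0.0018 0.0001 0.032 ] turn [-0.0003  0.0039 -0.0016]
```

View pics/s7.png

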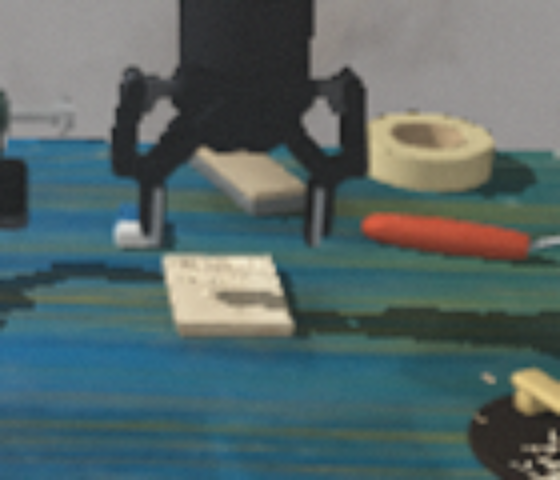

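Call:
{"api": "send_rows", "payload": {"plan": [[[0.001, 0, 0.018], [0, 0.003, 0], 1], [[0.001, 0, 0.032], [0, 0.003, 0], 1], [[0.001, 0, 0.032], [0, 0.003, 0], 1], [[0.001, 0, 0.032], [0, 0.003, 0], 1], [[0.001, 0, 0.032], [0, 0.003, 0], 1]]}}

```text
clock: 7.87
eef_pos: [430.7, -95.3, 18.6]
tcp_rot: [3.141, -0.003, 0.041]
contact_force: [0.3, -0.2, 0.2]
opening: 0.998
```

Run:
```python
from h import *
mv([428.7,-96,17],0.04)
```

```text
eef [430.7 -95.3  18.6] rot [ 3.141e+00 -3.000e-03  4.100e-02] f [ 0.3 -0.2  0.2] open 0.998 t 7.8667
shift [-0.0021  0.0006  0.0016] turn [ 0.0005 -0.0025  0.0006]
```

Call:
{"api": "send_rows", "payload": {"plan": [[[-0.0015, 0, 0.0015], [0, -0.002, 0], 1], [[-0.0015, 0, 0.0015], [0, -0.002, 0], 1], [[-0.0015, 0, 0.0015], [0, -0.002, 0], 0.2], [[-0.0015, 0, 0.0015], [0, -0.002, 0], 0.2], [[-0.0015, 0, 0.0015], [0, -0.002, 0], 0.2]], "squeeze": 30}}

```text
clock: 8.28
eef_pos: [429.5, -95.4, 17.7]
tcp_rot: [3.141, -0.001, 0.04]
contact_force: [0.1, 0.6, 9.1]
opening: 0.76
```

Call:
{"api": "send_rows", "payload": {"plan": [[[0, 0, 0], [0, 0, 0], 0.2], [[0, 0, -0.02], [0, 0, 0], 0.2], [[0, 0, -0.06], [0, 0, 0], 0.2], [[0, 0, -0.08], [0, 0, 0], 0.2], [[0, 0, -0.08], [0, 0, 0], 0.2]]}}

```text
clock: 8.7
eef_pos: [431.8, -96.0, 101.5]
tcp_rot: [3.139, -0.007, 0.04]
contact_force: [0.5, -0.4, 0.8]
opening: 0.761
```

Run:
```python
from h import *
p=tow(0,-57); print(p)
mv([*p,85],-0.135)
im=viewer.grab_frame("side")[:,:,::-1];cv2.imwrite("pics/s8.png",cv2.resize(im[150:270,310:450],None,fx=4,fy=4))
```

```text
[636.02835227  13.01862412]
eef [431.8 -96.  101.5] rot [ 3.139 -0.007  0.04 ] f [ 0.5 -0.4  0.8] open 0.761 t 8.7
shift [ 0.2083 -0.1007  0.0178] turn [ 0.0016 -0.0075  0.1753]
```

View pics/s8.png

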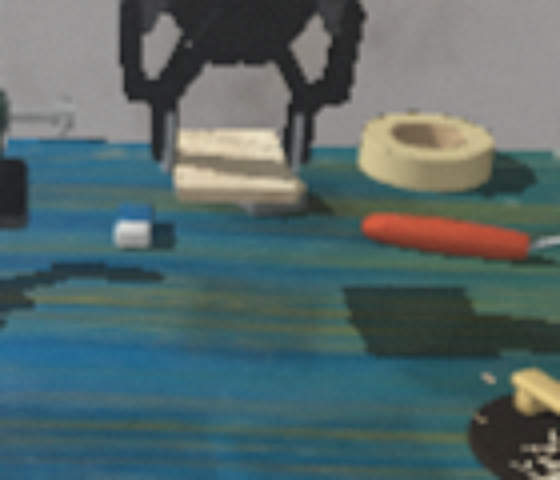

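Call:
{"api": "send_rows", "payload": {"plan": [[[0.2083, -0.1007, 0.0], [0, -0.004, 0.175], 0.2], [[0.2083, -0.1007, 0.0], [0, -0.004, 0.175], 0.2], [[0.2083, -0.1007, 0.0], [0, -0.004, 0.175], 0.2], [[0.2083, -0.1007, 0.0], [0, -0.004, 0.175], 0.2], [[0.2083, -0.1007, 0.0], [0, -0.004, 0.175], 0.2]]}}

```text
clock: 9.17
eef_pos: [614.4, 3.0, 99.1]
tcp_rot: [3.14, -0.0, -0.135]
contact_force: [0.1, -1.9, -0.5]
opening: 0.759
```

Run:
```python
from h import *
p=tow(0,-57)
mv([*p,55],-0.135)
```

```text
eef [614.4   3.   99.1] rot [ 3.14  -0.    -0.135] f [ 0.1 -1.9 -0.5] open 0.759 t 9.1667
shift [ 0.0201 -0.0129  0.0441] turn [ 0.0014 -0.0003  0.0002]
```

Call:
{"api": "send_rows", "payload": {"plan": [[[0.02, -0.013, 0.01], [0, 0, 0], 0.2], [[0.02, -0.013, 0.044], [0, 0, 0], 0.2], [[0.02, -0.013, 0.044], [0, 0, 0], 0.2], [[0.02, -0.013, 0.044], [0, 0, 0], 0.2], [[0.02, -0.013, 0.044], [0, 0, 0], 0.2]]}}

```text
clock: 9.58
eef_pos: [635.0, 12.8, 54.8]
tcp_rot: [3.14, 0.002, -0.135]
contact_force: [1.0, 0.4, 0.5]
opening: 0.758
```

Run:
```python
from h import *
p=tow(0,-57)
im=viewer.grab_frame("side")[:,:,::-1];cv2.imwrite("pics/s9.png",cv2.resize(im[170:290,220:360],None,fx=5,fy=5))
im=viewer.grab_frame("top")[:,:,::-1];cv2.imwrite("pics/t9.png",cv2.resize(im[110:230,200:380],None,fx=4,fy=4))
mv([*p,33],-0.135)
```

```text
eef [636.1  12.7  56.2] rot [ 3.14e+00 -1.00e-03 -1.35e-01] f [-0.6  0.5  0.1] open 0.759 t 9.6833
shift [-0.0001 -0.0003  0.0232] turn [ 0.0013 -0.0013 -0.0004]
```

View pics/s9.png

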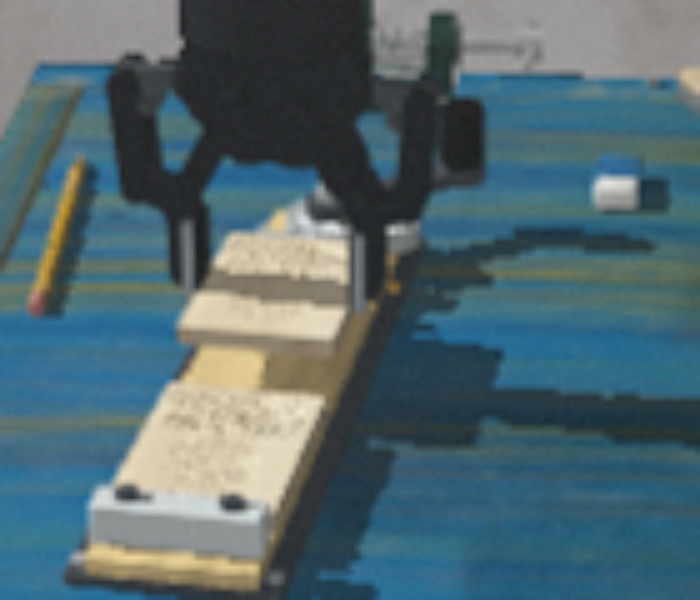

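View pics/t9.png

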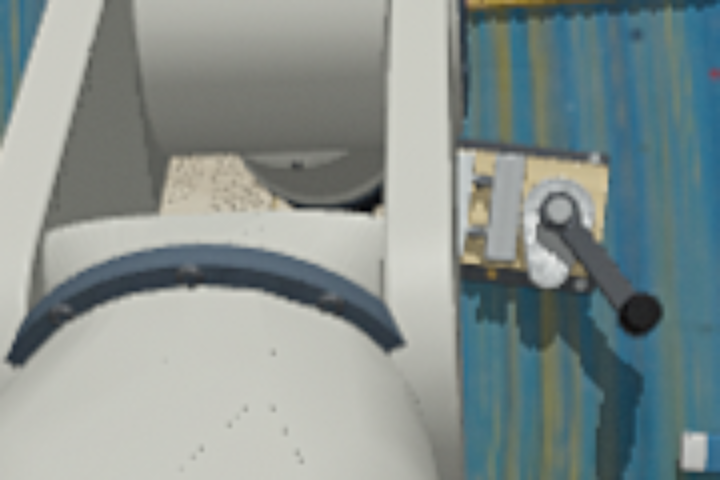

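Run:
```python
from h import *
f=lambda a,z: tobed(ray("side",np.array(a)/5+[220-.4,170-.4],z))
print(f([[180,383],[326,396]],22)); print(f([[182,340],[335,354]],39.2)); print(f([[182,328],[338,342]],47.2))
print(f([[235,236],[350,248]],47.2), tobed([[636.1,12.7]]))
```

```text
[[ 30.8098771   -9.28199368]
 [-31.0845222   -9.34618854]]
[[ 30.93478544 -14.98274934]
 [-33.9137636  -14.44683927]]
[[ 29.47802315 -10.57684689]
 [-36.10848881 -10.18322465]]
[[  29.62559972 -100.80242824]
 [ -23.18303558  -98.20884041]] [[  0.11387955 -57.30608198]]
```

Run:
```python
from h import *
g=lambda a,z: tobed(ray("top",np.array(a)/4+[200-.4,110-.4],z))
print(g([[281,128],[270,238]],22)); print(g([[462,152],[449,254]],24))
print(g([[640,313]],67))
im=viewer.grab_frame("side")
```

```text
[[ 32.13909988  -5.651957  ]
 [-32.48036352  -6.94535466]]
[[  29.61408054 -111.95714953]
 [ -30.3348353  -111.20066974]]
[[ -56.23061486 -220.8735267 ]]
```

Call:
{"api": "send_rows", "payload": {"plan": [[[0, 0.001, 0.008], [0, 0, 0], 0.2], [[0, 0.001, 0.017], [0, 0, 0], 0.2], [[0, 0.001, 0.024], [0, 0, 0], 0.2], [[0, 0.001, 0.024], [0, 0, 0], 0.2], [[0, 0.001, 0.024], [0, 0, 0], 0.2]]}}

```text
clock: 10.15
eef_pos: [635.7, 11.6, 31.7]
tcp_rot: [3.14, -0.001, -0.136]
contact_force: [0.3, 0.4, 0.0]
opening: 0.762
```

Run:
```python
from h import *
p=tow(0,-58.5)
im=viewer.grab_frame("side")[:,:,::-1];cv2.imwrite("pics/s10.png",cv2.resize(im[170:290,220:360],None,fx=5,fy=5))
mv([*p,31],-0.135)
```

```text
eef [635.8  11.7  32. ] rot [ 3.14e+00 -1.00e-03 -1.36e-01] f [ 0.   0.3 -0.6] open 0.763 t 10.2
shift [0.     0.0001 0.001 ] turn [ 0.0014 -0.0009 -0.0005]
```

View pics/s10.png

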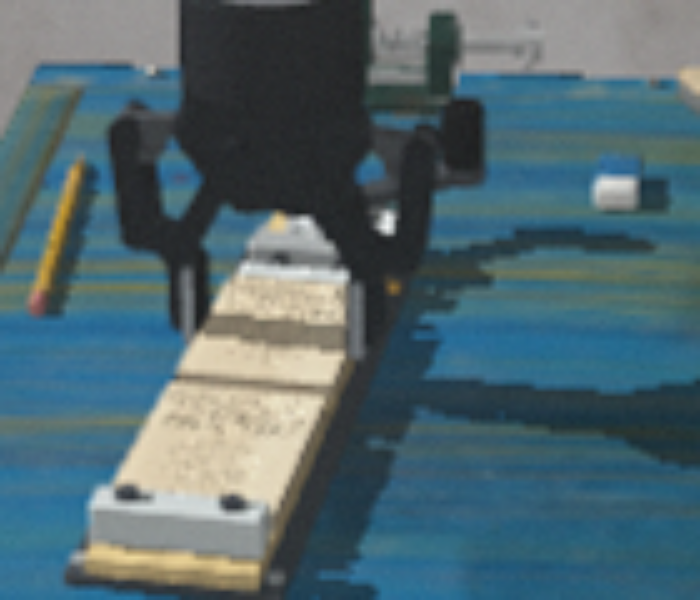

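Tile 2 is between tile 1 and the pad with gaps on both sides; release.

Call:
{"api": "send_rows", "payload": {"plan": [[[0, 0, 0.0008], [0, 0, 0], 0.2], [[0, 0, 0.0008], [0, 0, 0], 0.2], [[0, 0, 0.0008], [0, 0, 0], 0.6], [[0, 0, 0.0008], [0, 0, 0], 1], [[0, 0, 0.0008], [0, 0, 0], 1]], "squeeze": 20}}

```text
clock: 10.62
eef_pos: [635.8, 11.7, 31.2]
tcp_rot: [3.14, -0.001, -0.136]
contact_force: [0.5, 0.4, 0.1]
opening: 0.998
```

Call:
{"api": "send_rows", "payload": {"plan": [[[0, 0, 0], [0, 0, 0], 1], [[0, 0, -0.005], [0, 0, 0], 1], [[0, 0, -0.03], [0, 0, 0], 1], [[0, 0, -0.07], [0, 0, 0], 1], [[0, 0, -0.1], [0, 0, 0], 1]]}}

```text
clock: 11.03
eef_pos: [635.8, 11.9, 133.2]
tcp_rot: [3.14, -0.001, -0.135]
contact_force: [1.1, 0.2, 0.1]
opening: 1.003
```

Run:
```python
from h import *
p=tow(-56,-222); print(p)
im=viewer.grab_frame("side")[:,:,::-1];cv2.imwrite("pics/s11.png",cv2.resize(im[170:290,220:360],None,fx=5,fy=5))
mv([*p,130],-0.135)
```

```text
[ 558.33047641 -142.94303811]
eef [639.2  11.9 139.5] rot [ 3.142 -0.009 -0.136] f [ 3.1 -0.5  4.6] open 0.999 t 11.0833
shift [-0.0593  0.1643  0.009 ] turn [ 0.     -0.0094 -0.0005]
```

View pics/s11.png

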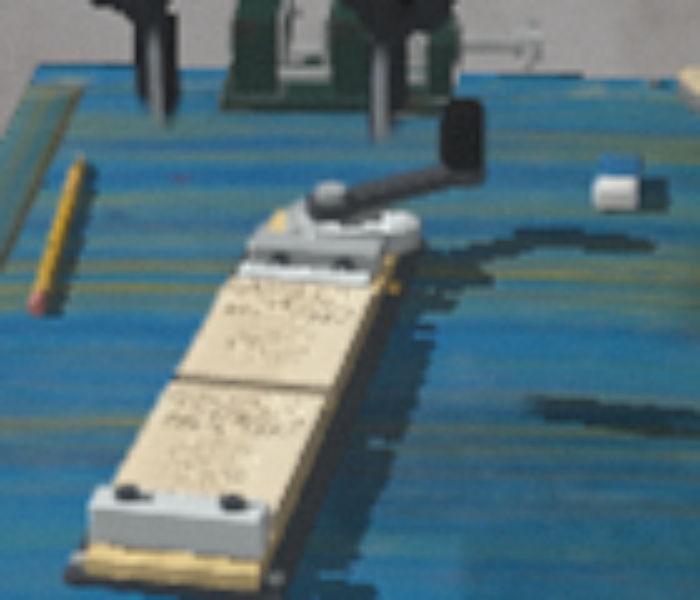

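Run:
```python
from h import *
p=tow(-55.5,-222); print(p)
mv([*p,130],-0.135-np.pi/2)
```

```text
[ 558.82592707 -143.01033327]
eef [639.2  11.9 139.5] rot [ 3.142 -0.009 -0.136] f [ 3.1 -0.5  4.6] open 0.999 t 11.0833
shift [-0.0588  0.1643  0.009 ] turn [-0.0073 -0.0074  1.5703]
```

Call:
{"api": "send_rows", "payload": {"plan": [[[-0.0588, 0.1643, 0.009], [0, 0, 1.57], 1], [[-0.0588, 0.1643, 0.009], [0, 0, 1.57], 1], [[-0.0588, 0.1643, 0.009], [0, 0, 1.57], 1], [[-0.0588, 0.1643, 0.009], [0, 0, 1.57], 1], [[-0.0588, 0.1643, 0.009], [0, 0, 1.57], 1]]}}

```text
clock: 11.5
eef_pos: [555.7, -147.3, 130.0]
tcp_rot: [-3.14, -0.002, -0.769]
contact_force: [-0.3, -0.1, -0.2]
opening: 1.001
```

Run:
```python
from h import *
mv([558.8,-143,130],-0.135-np.pi/2)
```

```text
eef [ 555.7 -147.3  130. ] rot [-3.14e+00 -2.00e-03 -7.69e-01] f [-0.3 -0.1 -0.2] open 1.001 t 11.5
shift [-0.0008 -0.0052  0.    ] turn [-0.0021 -0.0017  0.9368]
```

Call:
{"api": "send_rows", "payload": {"plan": [[[-0.0008, -0.005, 0], [0, 0, 0.937], 1], [[-0.0008, -0.005, 0], [0, 0, 0.937], 1], [[-0.0008, -0.005, 0], [0, 0, 0.937], 1], [[-0.0008, -0.005, 0], [0, 0, 0.937], 1], [[-0.0008, -0.005, 0], [0, 0, 0.937], 1]]}}

```text
clock: 11.92
eef_pos: [558.7, -143.3, 130.3]
tcp_rot: [-3.138, -0.001, -1.392]
contact_force: [0.3, -0.2, 0.0]
opening: 0.999
```

Run:
```python
from h import *
mv([558.8,-143,100],-0.135-np.pi/2)
```

```text
eef [ 558.7 -143.3  130.3] rot [-3.138e+00 -1.000e-03 -1.392e+00] f [ 0.3 -0.2  0. ] open 0.999 t 11.9167
shift [-0.0003 -0.0001  0.0303] turn [-0.0035 -0.0008  0.3139]
```

Call:
{"api": "send_rows", "payload": {"plan": [[[0, 0, 0.01], [-0.002, 0, 0.314], 1], [[0, 0, 0.02], [-0.002, 0, 0.314], 1], [[0, 0, 0.03], [-0.002, 0, 0.314], 1], [[0, 0, 0.03], [-0.002, 0, 0.314], 1], [[0, 0, 0.03], [-0.002, 0, 0.314], 1]]}}

```text
clock: 12.33
eef_pos: [558.5, -143.2, 100.2]
tcp_rot: [-3.141, -0.0, -1.703]
contact_force: [0.2, -0.2, 0.7]
opening: 1.005
```

Run:
```python
from h import *
mv([558.8,-143,62],-0.135-np.pi/2)
im=viewer.grab_frame("side")[:,:,::-1];cv2.imwrite("pics/s12.png",cv2.resize(im[120:270,240:400],None,fx=4,fy=4))
im=viewer.grab_frame("top")[:,:,::-1];cv2.imwrite("pics/t12.png",cv2.resize(im[110:260,220:420],None,fx=4,fy=4))
```

```text
eef [ 558.5 -143.2  100.2] rot [-3.141 -0.    -1.703] f [ 0.2 -0.2  0.7] open 1.005 t 12.3333
shift [-0.0002 -0.0003  0.0382] turn [-0.0008 -0.0004  0.0024]
```

View pics/s12.png

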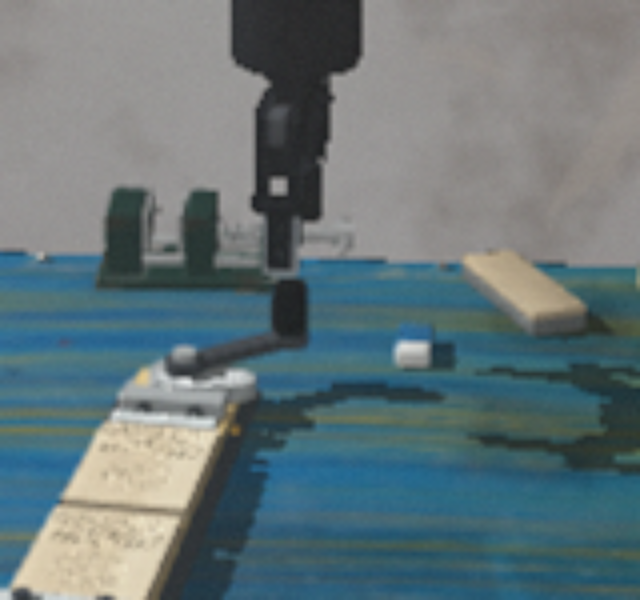

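View pics/t12.png

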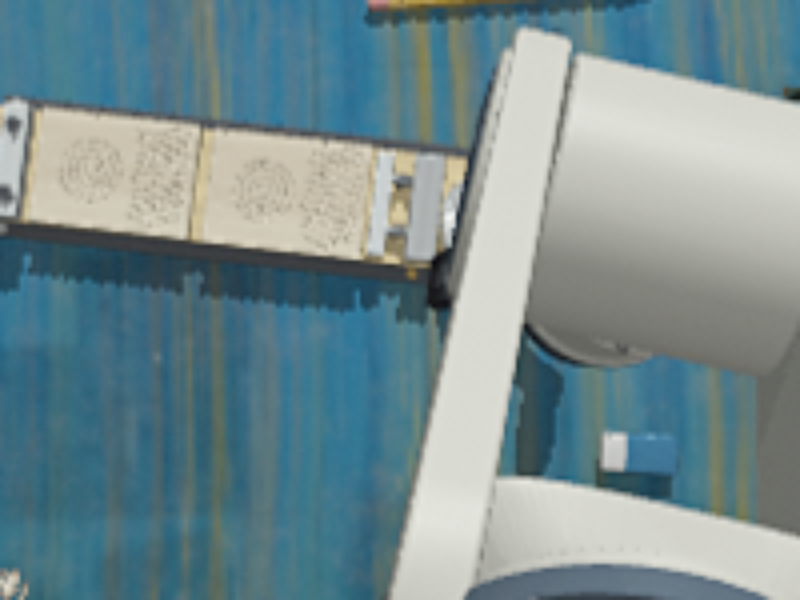

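Run:
```python
from h import *
print(ray("side",[[240+290/4-.4,120+309/4-.4]],51), ray("side",[[240+290/4-.4,120+281/4-.4]],67))
print(proj("side",[[558.5,-143.2,51],[558.5,-143.2,67],[558.5+5.5,-143+44,91]])) 
print(ray("top",[[200+640/4-.4,110+313/4-.4]],67))
```

```text
[[ 560.48812923 -145.77711187   51.        ]] [[ 560.86674529 -151.82358002   67.        ]]
[[312.89081569 197.27950233]
 [312.99447378 191.20688485]
 [310.38759723 188.77672516]]
[[ 558.25357223 -141.79577569   67.        ]]
```

Call:
{"api": "send_rows", "payload": {"plan": [[[0, 0, 0.012], [0, 0, 0], 1], [[0, 0, 0.025], [0, 0, 0], 1], [[0, 0, 0.038], [0, 0, 0], 1], [[0, 0, 0.038], [0, 0, 0], 0.4], [[0, 0, 0.038], [0, 0, 0], 0.0]], "squeeze": 30}}

```text
clock: 12.85
eef_pos: [558.5, -143.2, 62.0]
tcp_rot: [-3.141, -0.0, -1.703]
contact_force: [-0.5, 0.1, 0.4]
opening: 0.75
```

Call:
{"api": "send_rows", "payload": {"plan": [[[0, 0, 0], [0, 0, 0], -0.2], [[0, 0, 0], [0, 0, 0], -0.4], [[0, 0, 0], [0, 0, 0], -0.6], [[0, 0, 0], [0, 0, 0], -0.8], [[0, 0, 0], [0, 0, 0], -0.8]]}}

```text
clock: 13.27
eef_pos: [558.9, -143.6, 62.6]
tcp_rot: [-3.14, -0.001, -1.703]
contact_force: [-0.4, -2.1, 4.0]
opening: 0.248
```

Run:
```python
from h import *
mv([558.8,-143,62],-0.135-np.pi/2)
s=status.sense(); print(tobed([s["eef_pos"]]))
im=viewer.grab_frame("side")[:,:,::-1];cv2.imwrite("pics/s13.png",cv2.resize(im[120:270,240:400],None,fx=4,fy=4))
```

```text
eef [ 558.9 -143.6   62.6] rot [-3.140e+00 -1.000e-03 -1.703e+00] f [-0.4 -2.1  4. ] open 0.248 t 13.2667
shift [-0.0005  0.0002  0.0006] turn [-0.0014 -0.0009  0.003 ]
[[ -55.34969845 -222.53553483]]
```

View pics/s13.png

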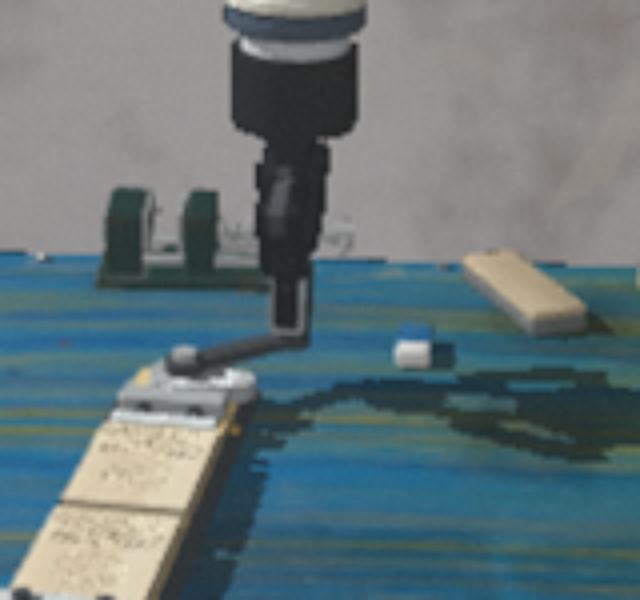

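```bash
cat >> h.py <<'E'
def arc(ths,P0=(-55.35,-222.5),z=None):
    s=status.sense(); R=Ro.from_euler('xyz',s["tcp_rot"]); ph=np.arctan2(-.68,-.73); n=np.array
    C=n(P0)-75*n([np.cos(ph),np.sin(ph)])
    cur=tobed([s["eef_pos"]])[0]-C; print("C",C,"now th",ph+2*np.pi-np.arctan2(cur[1],cur[0])%(2*np.pi),"r",np.hypot(*cur),"f",np.round(s["contact_force"],1),"open",round(s["opening"],3),"z",s["eef_pos"][2])
    for t in ths:
        p=tow(*(C+75*n([np.cos(ph-t),np.sin(ph-t)]))); d=n([*p,z or s["eef_pos"][2]])-s["eef_pos"]
        print(round(t,2),np.round(R.inv().apply(d)/1000,4))
E
python3 -c "
from h import *
arc([.1,.2,.3,.4,.5],z=62.3)"
```

```text
C [  -0.47088218 -171.37972587] now th -0.00026864785641578237 r 75.03648693898175 f [-0.4 -2.3  4.7] open 0.243 z 62.56626941847486
0.1 [-0.0058  0.0048  0.0003]
0.2 [-0.012   0.009   0.0002]
0.3 [-0.0186  0.0126  0.0002]
0.4 [-0.0255  0.0155  0.0002]
0.5 [-0.0327  0.0177  0.0002]
```

Call:
{"api": "send_rows", "payload": {"plan": [[[-0.0058, 0.0048, 0], [0, 0, 0], -0.8], [[-0.012, 0.009, 0], [0, 0, 0], -0.8], [[-0.0186, 0.0126, 0], [0, 0, 0], -0.8], [[-0.0255, 0.0155, 0], [0, 0, 0], -0.8], [[-0.0327, 0.0177, 0], [0, 0, 0], -0.8]], "squeeze": 30}}

```text
clock: 13.73
eef_pos: [546.4, -108.2, 62.7]
tcp_rot: [-3.138, -0.001, -1.703]
contact_force: [8.3, -2.7, -4.4]
opening: 0.242
```

```bash
python3 -c "
from h import *
arc([.6,.7,.8,.9,1.0],z=62.3)"
```

```text
C [  -0.47088218 -171.37972587] now th 0.5083398208358951 r 74.19284691156722 f [ 8.3 -2.7 -4.4] open 0.242 z 62.73881155281992
0.6 [-0.0066  0.0021  0.0004]
0.7 [-0.014   0.0028  0.0004]
0.8 [-0.0215  0.0028  0.0004]
0.9 [-0.029   0.002   0.0004]
1.0 [-0.0363  0.0005  0.0004]
```

Call:
{"api": "send_rows", "payload": {"plan": [[[-0.0066, 0.0018, 0], [0, 0, 0], -0.8], [[-0.014, 0.0025, 0], [0, 0, 0], -0.8], [[-0.0215, 0.0025, 0], [0, 0, 0], -0.8], [[-0.029, 0.0017, 0], [0, 0, 0], -0.8], [[-0.0363, 0.0002, 0], [0, 0, 0], -0.8]]}}

```text
clock: 14.15
eef_pos: [552.3, -71.9, 62.8]
tcp_rot: [-3.135, -0.002, -1.702]
contact_force: [7.5, -8.9, -8.3]
opening: 0.248
```

```bash
python3 -c "
from h import *
arc([1.1,1.2,1.3,1.4,1.45,1.5],z=62.3)
im=viewer.grab_frame('side')[:,:,::-1];cv2.imwrite('pics/s14.png',cv2.resize(im[120:270,220:380],None,fx=4,fy=4))"
```

```text
C [  -0.47088218 -171.37972587] now th 1.0106698269159882 r 73.60510282278028 f [ 7.5 -8.9 -8.3] open 0.248 z 62.79053095839671
1.1 [-0.0067 -0.0007  0.0005]
1.2 [-0.0136 -0.0036  0.0005]
1.3 [-0.0202 -0.0073  0.0005]
1.4 [-0.0264 -0.0115  0.0005]
1.45 [-0.0293 -0.0139  0.0005]
1.5 [-0.0321 -0.0164  0.0005]
```

View pics/s14.png

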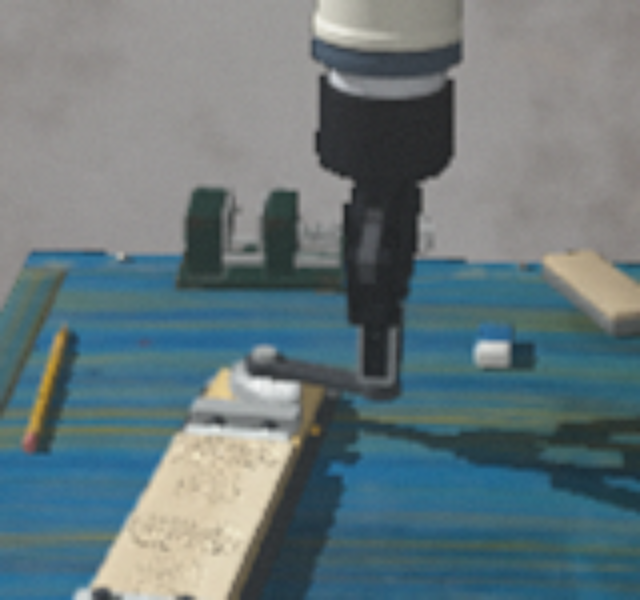

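Call:
{"api": "send_rows", "payload": {"plan": [[[-0.0067, -0.001, 0], [0, 0, 0], -0.8], [[-0.0136, -0.0038, 0], [0, 0, 0], -0.8], [[-0.0202, -0.0074, 0], [0, 0, 0], -0.8], [[-0.0264, -0.0116, 0], [0, 0, 0], -0.8], [[-0.031, -0.0155, 0], [0, 0, 0], -0.8]]}}

```text
clock: 14.62
eef_pos: [573.7, -43.3, 62.8]
tcp_rot: [-3.131, -0.004, -1.7]
contact_force: [7.8, -18.3, -8.9]
opening: 0.249
```

```bash
python3 -c "
from h import *
arc([1.45,1.5],z=62.3)
im=viewer.grab_frame('side')[:,:,::-1];cv2.imwrite('pics/s15.png',cv2.resize(im[150:270,220:380],None,fx=5,fy=5))
im=viewer.grab_frame('top')[:,:,::-1];cv2.imwrite('pics/t15.png',cv2.resize(im[110:260,220:420],None,fx=4,fy=4))
arc([1.45,1.5],z=62.3)"
```

```text
C [  -0.47088218 -171.37972587] now th 1.501187003630064 r 73.52046523324104 f [  7.8 -18.3  -8.9] open 0.249 z 62.760536535084206
1.45 [0.0018 0.0036 0.0004]
1.5 [-0.001   0.0011  0.0004]
C [  -0.47088218 -171.37972587] now th 1.5064271767430566 r 73.43226925350858 f [  8.5 -15.5  -8.4] open 0.245 z 62.77573634068652
1.45 [0.0021 0.004  0.0004]
1.5 [-0.0007  0.0015  0.0005]
```

View pics/s15.png

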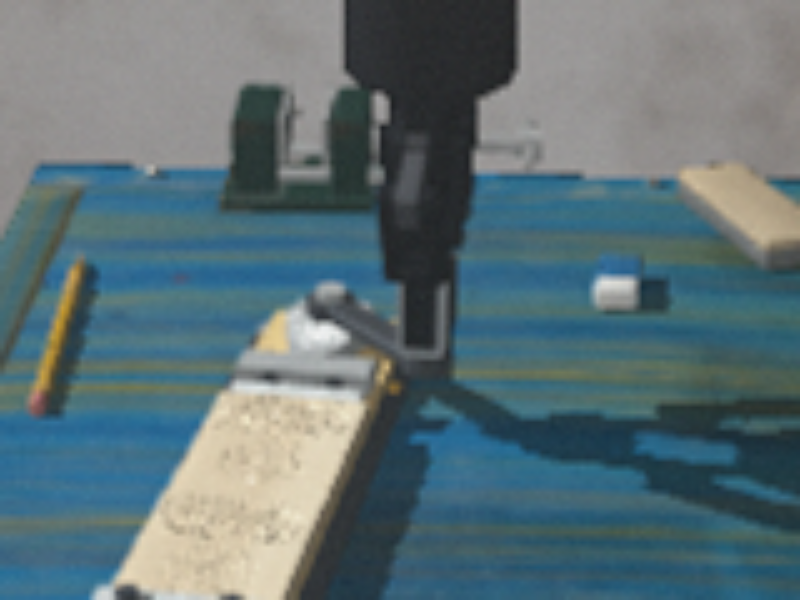

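View pics/t15.png

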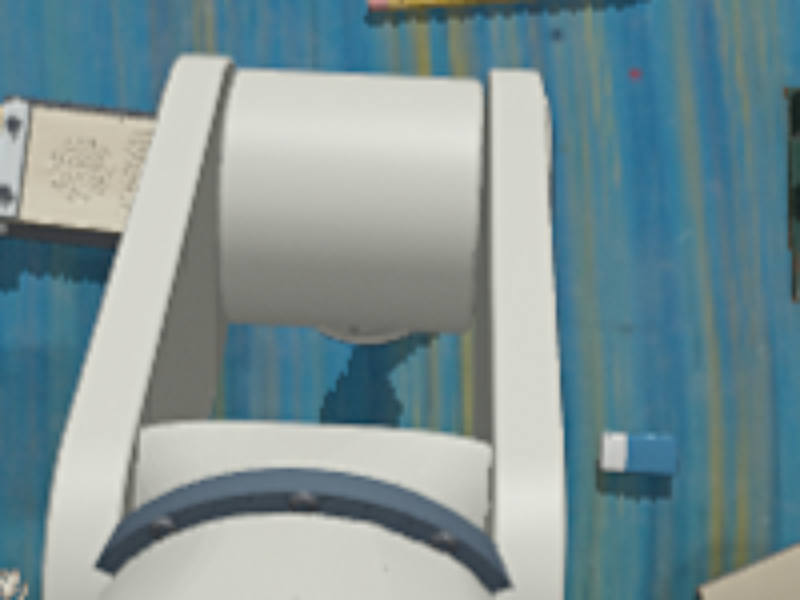

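Call:
{"api": "send_rows", "payload": {"plan": [[[-0.0004, -0.0003, 0], [0, 0, 0], -0.8], [[-0.0004, -0.0003, 0], [0, 0, 0], -0.8], [[-0.0004, -0.0003, 0], [0, 0, 0], -0.8], [[-0.0004, -0.0003, 0], [0, 0, 0], -0.8], [[-0.0004, -0.0003, 0], [0, 0, 0], -0.8]], "squeeze": 30}}

```text
clock: 15.13
eef_pos: [574.2, -43.1, 62.7]
tcp_rot: [-3.131, -0.005, -1.699]
contact_force: [1.4, -8.6, -2.3]
opening: 0.247
```

```bash
python3 -c "
from h import *
arc([1.5],z=62.3)
im=viewer.grab_frame('side')[:,:,::-1];cv2.imwrite('pics/s16.png',cv2.resize(im[190:300,220:340],None,fx=5,fy=5))
for _ in range(3): viewer.grab_frame('side')
arc([1.5],z=62.3); s=status.sense(); print(s['qvel'],s['tcp_rot'],s['clock'],tobed([s['eef_pos']]))"
```

```text
C [  -0.47088218 -171.37972587] now th 1.508650248441163 r 73.31472337363091 f [ 1.4 -8.6 -2.3] open 0.247 z 62.679909213317885
1.5 [-0.0007  0.0017  0.0004]
C [  -0.47088218 -171.37972587] now th 1.5085190616082382 r 73.29240411946418 f [ 3.2 -8.6 -2.3] open 0.245 z 62.67286897821836
1.5 [-0.0007  0.0017  0.0004]
[ 0.00010515  0.00108359  0.00043378  0.00124243  0.00094692 -0.00037045] [-3.13067238 -0.00517802 -1.69853614] 15.3333 [[ -53.66815554 -120.96319476]]
```

View pics/s16.png

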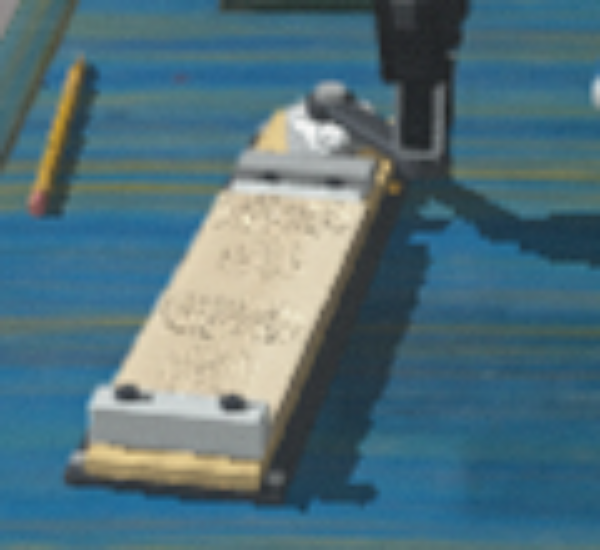

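```bash
python3 -c "
from h import *
ph=np.arctan2(-.68,-.73)
for t in (1.35,1.5,1.65):
  p=tow(75*np.cos(ph-t),-172+75*np.sin(ph-t)); q=tow(45*np.cos(ph-t),-172+45*np.sin(ph-t))
  print(t,[(proj('side',[*w,z])[0]-[220,190])*5+2 for w,z in((p,35),(p,67),(q,33))])
print((proj('side',[[*tow(0,-172),40]])-[220,190])*5)"
```

```text
1.35 [array([447.48086716, 149.70690833]), array([448.37276974,  85.51170168]), array([400.61114401, 133.72693728])]
1.5 [array([428.98452579, 156.70950722]), array([429.66003694,  92.16815065]), array([389.55201222, 137.78249342])]
1.65 [array([407.99310348, 162.48232529]), array([408.41862609,  97.64794637]), array([377.10792181, 141.10770796])]
[[331.12536229  89.57054016]]
```

```bash
python3 -c "
from h import *
job.sign_off(); s=status.sense(); print(s['clock'],s['eef_pos'],s['contact_force'])"
```

```text
the job is handed in; nothing more can be done
the job is handed in; nothing more can be done
```

Both tiles are in an end-to-end row on the clamp bed, and the lever is turned clockwise to its highest lift. I handed the job in with the gripper still holding the knob, at a clock time of about 15.3 s.

**What the last checks showed:**
- **Tiles:** the last side picture shows the two tiles flush with the bed's long sides, with no gap between them and tight between stop and jaw.
- **Lever angle:** the tool position works out to about 1.51 rad, and the picture agrees with about 1.5 rad. The arm was standing still.
- **Grip on the knob:** the jaws held at an opening of 0.245 (about 21 mm, against a 22 mm knob) with a commanded grip of 30 N.
- **Eraser and whetstone:** the arm kept clear of both, and neither showed any movement in the pictures.

**What did not fully agree or could not be checked:**
- At the end the tool sat at a radius of 73.3 mm from the estimated lever axis, where 75 mm was expected. I think the knob sits slightly off-centre in the pads.
- The wrist read about 17 N of pull towards the axis when the lever reached its end position. I eased the arm, and about 9 N of force remained.
- I judged the pad's compression only from the picture and the lever angle, because the state gives no reading for it. The top camera's view of the clamp was blocked by the arm at the end.

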